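# Level the specimen stage with a wedge and set the optical cell in the light path

### The job

Push the large wedge, thin end first, under the drooping free edge of the specimen plate until the plate sits level, and leave it there. Then stand the optical cell upright on the levelled plate, in the light path midway between lamp and sensor, with its clear faces square to the light. Let go of everything and do not disturb the bottle, the thin wedge, the test block or the round mount.

Things in the scene. Friction and masses are not known exactly. Their poses are not given: they have to be found in the camera images.
- stage: Fixed tilting stage. Origin: bench surface under the plate's centre. x points from the plate's free edge to its hinge, the way the wedge is pushed in; z up. x points to the robot's left (yaw 90 +/-20 deg). Side rails 8 mm high at y +/-83 mm; hinge block 18 mm high at x 60 to 82 mm; two low rest pads at x -55 mm leave a 96 mm wide flat way in between them
- beam_mid (a point): Light path midway between lamp and sensor, 55 mm above the bench over the stage's origin, axes as the stage's. The light runs along y. White lamp housing at y +90 mm, dark grey sensor housing at y -90 mm, each 40 mm along x, tops 74 mm above the bench, lenses ending at y +/-68 mm. A fine scribed line on the plate lies below the path
- plate (a joint): Tilt of the steel plate, rad: 0 level, negative free edge low, positive too high. Rests at about -0.07 by its own weight (0.6 kg), can rise to +0.12; swings freely on what supports it. 130 mm from hinge axis (stage x +65 mm) to free edge (stage x -65 mm), 120 mm wide, 10 mm thick. Level: underside 20 mm, top 30 mm above the bench. At rest the free edge's underside is 11 mm up
- plate_edge (a point): Middle of the lower rim of the plate's free edge, which rides on the wedge; 20 mm above the bench when the plate is level
- wedge_grip (a point): Large grey plastic wedge, lying flat on the bench: 120 mm long, 28 wide, 6 thick at the thin end rising evenly to 30 (1 in 5), about 0.09 kg. Point on its centreline 25 mm from the thick end, half-way up (12.5 mm; 25 thick there). x to the thin end, y across, z up. It is 20 mm thick 25 mm ahead of this point. Friction keeps it where it is left under the plate
- wedge_tip (a point): Middle of the lower rim of the large wedge's thin end, 95 mm ahead of wedge_grip along its x
- cell_center (a point): Centre of the sealed optical cell, 25 mm above its underside: upright block 34 (x) by 24 (y) by 50 (z) mm, about 0.09 kg. Two clear faces look along +y and -y; the ends at +x and -x are grey cheeks to hold it by. Starts upright on the bench, the round mount near one clear side, the test block near the other, the cheeks free
- thin_wedge: Bystander: smaller grey plastic wedge, 90 mm long, 18 mm wide, 4 to 12 mm thick, too thin for this job. Origin at the centre of its underside, x to its thin end. It lies beside the large wedge, on either side
- bottle: Bystander: closed white bottle, 54 mm diameter, 160 mm high, on the bench close beside the way to the free edge, on the far side from the robot. Origin at the centre of its underside
- test_block: Bystander: square steel reference block, 56 x 56 x 14 mm, on the bench at a clear side of the cell. Origin at the centre of its underside
- mount: Bystander: round brown resin specimen mount, 32 mm diameter, 18 mm high, on the bench at the other clear side of the cell. Origin at the centre of its underside
Things that resemble listed ones, but are neither listed nor needed, are in the scene too. Several things look just like the part that bears wedge_grip: the one meant starts farthest to the robot's right.

How it is judged:
On the way, in this order (a step that is already met when the one before it is completed fails the run):
1. the plate sits level (within 0.012 rad) on the large wedge pushed in under its free edge, before the cell is on it (value of joint plate between -0.012 and 0.012 rad and x of wedge_tip in the frame of stage above -0.025 m and horizontal distance between wedge_tip and stage below 0.06 m), for 0.3 s.
2. the cell stands upright on the plate in the light path, clear faces square to it (height (world z) of cell_center between 0.051 and 0.059 m and angle between cell_center's own z axis and vertical below 0.05 rad and x of cell_center in the frame of stage between -0.007 and 0.007 m and y of cell_center in the frame of stage between -0.02 and 0.02 m and angle between the y axis of cell_center and the y axis of stage, either way round below 0.09 rad), for 0.2 s.
At the end, for the whole second after the job is handed in: Plate level within 0.012 rad, at rest on the flat-lying large wedge, whose thin end is within 60 mm of the stage's centre. Cell upright on the plate within 0.05 rad, 7 mm of the light path's line and 20 mm of midway, clear faces square to the light within 0.09 rad (all of step 1 and all of step 2 and velocity of joint plate between -0.02 and 0.02 rad/s and angle between wedge_grip's own z axis and vertical below 0.05 rad); the robot touches nothing.
It fails at once if a bystander (bottle, thin wedge, test block, mount) is moved more than 20 mm or the bottle tipped (distance of any of bottle, thin_wedge, test_block, mount from where it was at the start of the episode above 0.02 m or angle between bottle's own z axis and vertical above 0.4 rad).
It fails at once if the cell is tipped over (angle between cell_center's own z axis and vertical above 0.8 rad).
It also fails if it takes over 58 s, if anything falls off the work surface, if the arm or the gripper's body presses on something with over 40 N, if the wrist force passes 120 N, or if a joint passes its speed limit or range.

### The arm

A 6-joint arm with a two-finger parallel gripper is mounted at the origin on the work surface. World frame = base frame: x ahead of the robot, y to its left, z up, the work surface at z = 0. Lengths are in m, angles in rad, forces in N, time in s.
With the tool pointing down it reaches from about 0.275 to 0.825 m from the base axis. Payload 5.2 kg.
Tool frame: the origin (TCP) lies where the fingers leave the gripper's body, on its centre line; the fingertips stand 84 mm ahead of it and the grasp point (between the pads) lies 65 mm ahead of it (grasp_offset is the distance from the TCP to the grasp point, in m); z points along the fingers, y is the direction in which the jaws open and shut (so a half turn about z gives the same grasp; the last joint's range is limited). The gripper opens to 93 mm and grips with 3 to 60 N. Pads are 15 mm wide; open, the fingers measure 128 mm over their backs; the gripper's body (75 mm by 188 mm) begins 65 mm behind the grasp point.
Start: joints at [1.016, 0.259, 1.535, -0, 1.348, -0.203], TCP at [0.19, 0.516, 0.303] pointing down, gripper open.
Joint ranges: [-3.14, 3.14], [-0.91, 2.08], [0.19, 2.58], [-1.22, 4.36], [0.22, 2.71], [-3.12, 3.12]. Speed limits (rad/s): [2.57, 2.57, 3.14, 3.14, 3.14, 3.14].

### API

Orientations are given as a 3x3 rotation matrix whose columns are the frame's x, y, z axes.
In Python, from rig import * gives the robot as it stands. The module is installed in compiled form; this text tells all that it offers.
- The arm moves only by the tool arm_command, never from a script. Its arguments are lists of equal length, an entry for each row: "offset": the shift along the tool's x, y, z as a fraction of full scale, a list of three; "dr": the turn, a rotation vector about the tool's x, y, z as a fraction of full scale, a list of three. A call has 1 to 5 rows; each row is the pose to reach, as a shift and turn from the pose commanded when the call began, along the tool's axes at that moment, turning the shorter way round; what a row does not reach only later rows make up. Full scale, the value 1, is 0.08 m for a shift and 180 degrees for a turn. A row lasts 1/12 s, in which the tool goes at most 41.7 mm and 7.16 degrees, less where a joint would pass 70% of its speed; a pose out of reach is approached as far as the arm can. A call with a number of a shift or a turn outside -1 to 1 is refused whole. A call with a gripper value outside its range is refused whole. "hand" is the opening, from 0 (shut) to 1 (fully open), set as the call begins (left out, the last holds). The fingers move at their own pace and stop on an object; the grip force is fixed at half the most. Time passes only in rows, so rows that repeat a pose let the fingers close. It gives the time, the measured TCP pose, the force and the opening at its end, in the units of the state.
- observe(): the state, without advancing time (a new reading comes with each control period).
- camera(name): name is "scene" or "side" or "wrist"; returns the picture (420x560x3 uint8, blue, green, red); there is no depth.
- camera_params(name): a dict with "mtx" (3x3 intrinsics, pixels), "cam_to_world" (4x4, takes a point from camera to world coordinates). Camera axes: x right, y down, z forward; pixel columns grow to the right and rows downward; lengths in m; the calibration is good to about 2 mm. The wrist camera is an equidistant fisheye: a pixel r from the principal point sees the ray r / f radians off the axis. A picture is of the moment at which its call begins: read the wrist's pose just before it. camera_params takes no time and is no camera call; for the wrist camera it gives the pose at the moment of the call.
- hand_in(): hands the job in, once; it reports no verdict.
The state is a dict: "clock": time; "joint_pos": joint angles; "dq": joint speeds; "tau": joint torques, N m; "tool_pos": TCP position; "tcp_rot": TCP orientation; "force": force on the tool from outside, world axes, zero at the start; "wrist_torque": the same for the moment, N m; "grip_width": finger opening in m.
Only numpy, scipy, OpenCV 4.12 (cv2) and the standard library are available. Lean on these libraries where they do the work, as an engineer would, in place of code of your own. Each camera call takes 0.05 s, during which the arm holds its last target. There are 200 camera calls.

## Working session

There is one attempt and no reset: what is moved stays moved. The work goes in short steps, Python scripts to look and compute and a tool call to move; the robot and the scene stay as the last step left them, time stands still between calls to the robot, and variables do not carry over. Pictures are saved under pics/ and viewed, about 8 in all and at most 12, crops included, and the job is handed in when it is done.

Besides the shell and the picture viewer there is one more tool, called in YAML: its name, and indented under it one key for each argument. arm_command: Moves the arm, as the interface text tells. Its arguments: {"type":"object","properties":{"offset":{"type":"array","items":{"type":"array","items":{"type":"number","minimum":-1,"maximum":1}}},"dr":{"type":"array","items":{"type":"array","items":{"type":"number","minimum":-1,"maximum":1}}},"hand":{"type":"number"}},"required":["offset","dr"]}

```bash
mkdir -p pics; python3 - <<'E'
from rig import *
import cv2, numpy as np
s=observe();print(s['clock'],s['tool_pos'],s['tcp_rot'].tolist() if hasattr(s['tcp_rot'],'tolist') else s['tcp_rot'])
for n in("scene","side","wrist"):
    p=camera_params(n);im=camera(n);cv2.imwrite(f"pics/{n}0.png",im);print(n,np.round(p["mtx"],1).tolist(),np.round(p["cam_to_world"],4).tolist())
E
```

```text
0.0 [0.18929008 0.51596432 0.30193179] [[-0.9387514616432975, 0.3445936124521227, -0.0009672227090093658], [0.34459476999741573, 0.9387502423719, -0.0015578629999789338], [0.0003711509136419565, -0.0017957460552175807, -0.9999983187701389]]
scene [[511.0, 0.0, 276.3], [0.0, 511.0, 211.8], [0.0, 0.0, 1.0]] [[0.725, 0.5334, -0.4358, 1.1117], [0.6887, -0.5598, 0.4608, -0.5408], [0.0018, -0.6342, -0.7732, 1.0227], [0.0, 0.0, 0.0, 1.0]]
side [[469.5, 0.0, 280.6], [0.0, 469.5, 212.8], [0.0, 0.0, 1.0]] [[-0.9993, -0.0341, 0.013, 0.5546], [-0.0327, 0.6796, -0.7329, 0.8529], [0.0162, -0.7328, -0.6802, 0.8372], [0.0, 0.0, 0.0, 1.0]]
wrist [[325.2, 0.0, 277.7], [0.0, 325.2, 207.9], [0.0, 0.0, 1.0]] [[0.345, 0.8964, 0.2783, 0.1114], [0.9386, -0.3293, -0.1028, 0.5447], [-0.0005, 0.2967, -0.955, 0.383], [0.0, 0.0, 0.0, 1.0]]
```

View pics/scene0.png

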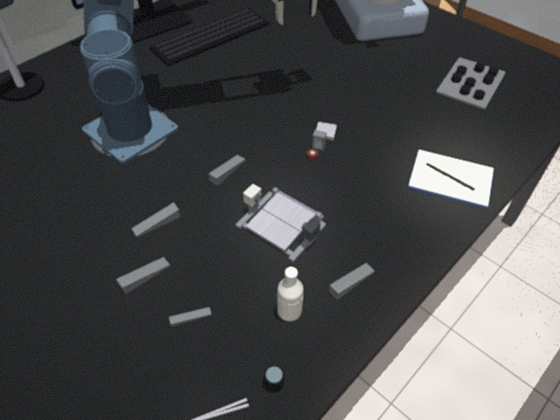

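View pics/side0.png

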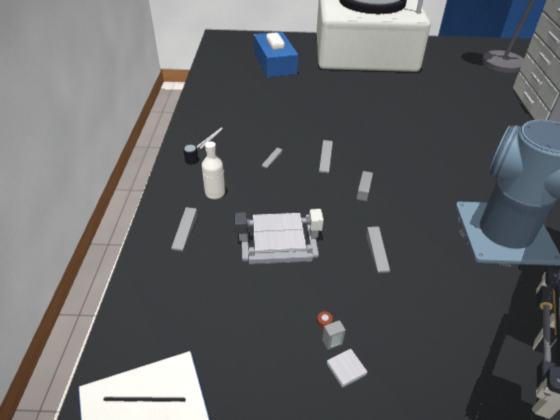

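The views show a stage near side (280,237) with the cell at (333,335). The rightmost large wedge is at side (326,155), with the thin wedge beside it at (272,157). The other wedges are look-alikes. Next I measure.

```bash
cat > h.py <<'E'
from rig import *
import cv2, numpy as np
def ray(n,px,P=None):
    P=P or camera_params(n);K=P["mtx"];T=np.array(P["cam_to_world"])
    d=np.array([(px[0]-K[0][2])/K[0][0],(px[1]-K[1][2])/K[1][1],1.])
    if n=="wrist":
        r=np.hypot(d[0],d[1]);d=np.array([d[0]/r*np.sin(r),d[1]/r*np.sin(r),np.cos(r)]) if r>0 else np.array([0,0,1.])
    return T[:3,3],T[:3,:3]@d
def cast(n,px,z,P=None):
    o,d=ray(n,px,P);return o+d*(z-o[2])/d[2]
def proj(n,p,P=None):
    P=P or camera_params(n);K=P["mtx"];T=np.array(P["cam_to_world"]);c=T[:3,:3].T@(np.asarray(p)-T[:3,3])
    if n=="wrist":
        th=np.arctan2(np.hypot(c[0],c[1]),c[2]);u=c[:2]/np.hypot(c[0],c[1])*th
    else:u=c[:2]/c[2]
    return u*K[0][0]+np.array([K[0][2],K[1][2]])
def tri(a,b):
    (o1,d1),(o2,d2)=a,b
    A=np.c_[d1,-d2];t=np.linalg.lstsq(A,o2-o1,rcond=None)[0]
    p,q=o1+d1*t[0],o2+d2*t[1];return (p+q)/2,np.linalg.norm(p-q)
E
python3 - <<'E'
from h import *
for n,(x0,y0,x1,y1) in (("side",(160,130,400,390)),("scene",(110,110,400,400))):
    im=cv2.imread(f"pics/{n}0.png");g=cv2.cvtColor(im,cv2.COLOR_BGR2GRAY)
    m=np.zeros_like(g);m[y0:y1,x0:x1]=(g[y0:y1,x0:x1]>60)*255
    for c in cv2.findContours(m,cv2.RETR_EXTERNAL,cv2.CHAIN_APPROX_SIMPLE)[0]:
        if cv2.contourArea(c)<60: continue
        r=cv2.minAreaRect(c);b=cv2.boxPoints(r)
        print(n,np.round(r[0]),np.round(r[1]),"W",[np.round(cast(n,q,0.01)[:2],3).tolist() for q in [r[0],*b]])
    cv2.imwrite(f"pics/{n}0z.png",cv2.resize(im[y0:y1,x0:x1],None,fx=2.,fy=2.,interpolation=cv2.INTER_CUBIC))
E
```

```text
side [279. 259.] [239. 259.] W [[0.568, 0.122], [0.776, 0.448], [0.965, -0.405], [0.202, -0.449], [0.336, 0.43]]
scene [274. 374.] [16. 17.] W [[0.831, -0.251], [0.806, -0.25], [0.832, -0.226], [0.854, -0.251], [0.83, -0.274]]
scene [368. 364.] [71. 62.] W [[0.956, -0.1], [0.86, -0.082], [0.957, 0.01], [1.045, -0.117], [0.956, -0.201]]
scene [190. 316.] [10. 43.] W [[0.606, -0.282], [0.571, -0.316], [0.619, -0.235], [0.641, -0.248], [0.594, -0.328]]
scene [290. 294.] [55. 27.] W [[0.727, -0.09], [0.654, -0.058], [0.7, -0.014], [0.795, -0.121], [0.753, -0.161]]
scene [350. 279.] [17. 49.] W [[0.803, 0.035], [0.775, -0.02], [0.79, 0.106], [0.832, 0.092], [0.815, -0.031]]
scene [144. 274.] [18. 55.] W [[0.447, -0.286], [0.408, -0.339], [0.436, -0.217], [0.486, -0.233], [0.457, -0.351]]
scene [156. 221.] [16. 52.] W [[0.342, -0.169], [0.312, -0.227], [0.321, -0.095], [0.373, -0.109], [0.361, -0.238]]
scene [278. 218.] [88. 58.] W [[0.558, 0.049], [0.463, -0.045], [0.399, 0.131], [0.653, 0.144], [0.695, -0.021]]
scene [227. 169.] [15. 41.] W [[0.337, 0.081], [0.309, 0.027], [0.313, 0.154], [0.366, 0.135], [0.361, 0.012]]
scene [322. 139.] [22. 38.] W [[0.45, 0.351], [0.458, 0.272], [0.377, 0.412], [0.442, 0.435], [0.517, 0.294]]
scene [142. 137.] [35. 73.] W [[0.062, -0.003], [0.003, -0.099], [-0.025, 0.137], [0.123, 0.096], [0.138, -0.126]]
```

View pics/side0z.png

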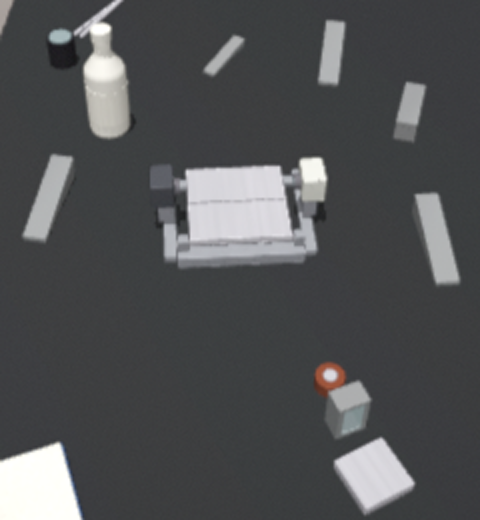

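View pics/scene0z.png

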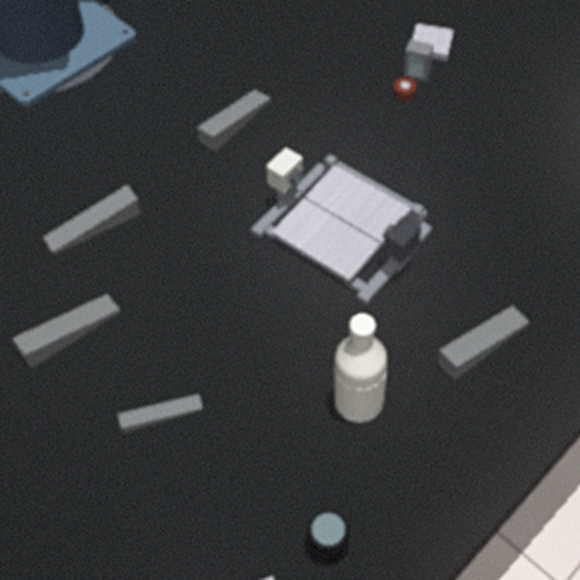

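The crops show the target wedge at scene (144,274), apparently with its thin end toward the stage. The cell stands between the mount and the test block, and the hinge block is on the robot's left. I turn the tool and travel to a point over the wedge.

arm_command:
  offset:
    - [0,0,0]
    - [0,0,0]
    - [0,0,0]
    - [0,0,0]
  dr:
    - [0,0,0.155]
    - [0,0,0.155]
    - [0,0,0.155]
    - [0,0,0.155]

```text
clock: 0.48
tool_pos: [0.1894, 0.5162, 0.3024]
tcp_rot: [[-0.664, 0.748, -0.0], [0.748, 0.664, -0.001], [-0.0, -0.001, -1.0]]
force: [0.3, 0.4, -0.6]
grip_width: 0.0927
```

arm_command:
  offset:
    - [0,0,0]
    - [0,0,0]
    - [0,0,0]
    - [0,0,0]
  dr:
    - [0,0,0.155]
    - [0,0,0.155]
    - [0,0,0.155]
    - [0,0,0.155]

```text
clock: 0.82
tool_pos: [0.1894, 0.5162, 0.3024]
tcp_rot: [[-0.237, 0.972, -0.0], [0.972, 0.237, -0.001], [-0.001, -0.001, -1.0]]
force: [-0.8, -0.1, -0.0]
grip_width: 0.0926
```

arm_command:
  offset:
    - [0,0,0]
    - [0,0,0]
    - [0,0,0]
    - [0,0,0]
  dr:
    - [0,0,0.155]
    - [0,0,0.155]
    - [0,0,0.155]
    - [0,0,0.155]

```text
clock: 1.15
tool_pos: [0.1894, 0.5162, 0.3024]
tcp_rot: [[0.246, 0.969, -0.0], [0.969, -0.246, -0.001], [-0.001, -0.0, -1.0]]
force: [-0.6, -0.1, -0.9]
grip_width: 0.0933
```

arm_command:
  offset:
    - [-1,0.62,0]
    - [-1,0.62,0]
    - [-1,0.62,0]
  dr:
    - [0,0,0]
    - [0,0,0]
    - [0,0,0]

```text
clock: 1.4
tool_pos: [0.2186, 0.423, 0.3019]
tcp_rot: [[0.24, 0.971, -0.001], [0.971, -0.24, -0.004], [-0.004, 0.0, -1.0]]
force: [-0.4, 0.5, -1.1]
grip_width: 0.0931
```

arm_command:
  offset:
    - [-1,0.62,0]
    - [-1,0.62,0]
    - [-1,0.62,0]
  dr:
    - [0,0,0]
    - [0,0,0]
    - [0,0,0]

```text
clock: 1.65
tool_pos: [0.2479, 0.3337, 0.3025]
tcp_rot: [[0.241, 0.97, -0.0], [0.97, -0.241, -0.002], [-0.002, 0.0, -1.0]]
force: [-0.8, -0.4, -0.4]
grip_width: 0.0932
```

arm_command:
  offset:
    - [-1,0.62,0]
    - [-1,0.62,0]
    - [-1,0.62,0]
  dr:
    - [0,0,0]
    - [0,0,0]
    - [0,0,0]

```text
clock: 1.9
tool_pos: [0.2774, 0.2445, 0.3028]
tcp_rot: [[0.242, 0.97, 0.001], [0.97, -0.242, -0.002], [-0.001, 0.001, -1.0]]
force: [0.6, 0.3, -0.0]
grip_width: 0.0928
```

arm_command:
  offset:
    - [-1,0.62,0]
    - [-1,0.62,0]
    - [-1,0.62,0]
  dr:
    - [0,0,0]
    - [0,0,0]
    - [0,0,0]

```text
clock: 2.15
tool_pos: [0.307, 0.1547, 0.303]
tcp_rot: [[0.243, 0.97, 0.001], [0.97, -0.243, -0.002], [-0.001, 0.002, -1.0]]
force: [0.5, -0.0, -0.3]
grip_width: 0.0928
```

arm_command:
  offset:
    - [-1,0.62,0]
    - [-1,0.62,0]
    - [-1,0.62,0]
  dr:
    - [0,0,0]
    - [0,0,0]
    - [0,0,0]

```text
clock: 2.4
tool_pos: [0.3364, 0.0646, 0.3032]
tcp_rot: [[0.244, 0.97, 0.002], [0.97, -0.244, -0.002], [-0.001, 0.003, -1.0]]
force: [0.1, 0.6, 1.0]
grip_width: 0.0929
```

arm_command:
  offset:
    - [-1,0.62,0]
    - [-1,0.62,0]
    - [-1,0.62,0]
  dr:
    - [0,0,0]
    - [0,0,0]
    - [0,0,0]

```text
clock: 2.65
tool_pos: [0.3656, -0.0253, 0.3032]
tcp_rot: [[0.243, 0.97, 0.002], [0.97, -0.243, -0.002], [-0.002, 0.003, -1.0]]
force: [-0.3, 0.3, 0.1]
grip_width: 0.0932
```

arm_command:
  offset:
    - [-1,0.62,0]
    - [-1,0.62,0]
    - [-1,0.62,0]
  dr:
    - [0,0,0]
    - [0,0,0]
    - [0,0,0]

```text
clock: 2.9
tool_pos: [0.3946, -0.1148, 0.303]
tcp_rot: [[0.243, 0.97, 0.002], [0.97, -0.243, -0.002], [-0.002, 0.002, -1.0]]
force: [1.7, -0.6, 1.3]
grip_width: 0.0928
```

arm_command:
  offset:
    - [-1,0.62,0]
    - [-1,0.62,0]
    - [-1,0.62,0]
  dr:
    - [0,0,0]
    - [0,0,0]
    - [0,0,0]

```text
clock: 3.15
tool_pos: [0.4234, -0.2043, 0.3027]
tcp_rot: [[0.242, 0.97, 0.002], [0.97, -0.242, -0.002], [-0.002, 0.002, -1.0]]
force: [-0.5, -1.0, 0.5]
grip_width: 0.0926
```

arm_command:
  offset:
    - [-1,0.5,0]
    - [-1,0.5,0]
    - [-1,0.5,0]
    - [-1,0.5,0]
  dr:
    - [0,0,0]
    - [0,0,0]
    - [0,0,0]
    - [0,0,0]

```text
clock: 3.48
tool_pos: [0.4418, -0.2887, 0.302]
tcp_rot: [[0.242, 0.97, -0.001], [0.97, -0.242, 0.001], [0.001, -0.001, -1.0]]
force: [-0.1, 0.9, 0.3]
grip_width: 0.0928
```

```bash
cat > snap.py <<'E'
import sys,json
from h import *
for a in sys.argv[1:]:
    n,f=a.split(":");s=observe();p=camera_params(n);im=camera(n);cv2.imwrite(f"pics/{f}.png",im)
    json.dump({k:np.array(v).tolist() for k,v in p.items()},open(f"pics/{f}.json","w"))
    print(s['clock'],np.round(s['tool_pos'],4),np.round(s['tcp_rot'],3).tolist())
E
python3 snap.py wrist:w1
```

```text
3.4833 [ 0.4418 -0.2887  0.302 ] [[0.242, 0.97, -0.001], [0.97, -0.242, 0.001], [0.001, -0.001, -1.0]]
```

View pics/w1.png

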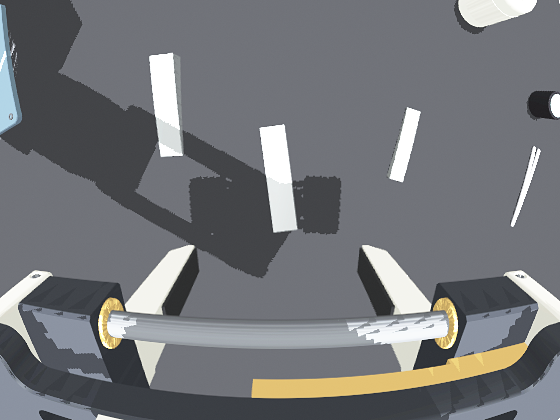

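The wrist view shows the target wedge from (272,125) to (285,232), and the thin wedge at (404,145). I measure the wedge corners under both hypotheses of which end is thick.

```bash
python3 - <<'E'
from h import *
import json
P=json.load(open("pics/w1.json"));im=cv2.imread("pics/w1.png");g=cv2.cvtColor(im,cv2.COLOR_BGR2GRAY)
m=np.zeros_like(g);m[110:245,250:310]=(g[110:245,250:310]>140)*255
c=max(cv2.findContours(m,cv2.RETR_EXTERNAL,cv2.CHAIN_APPROX_NONE)[0],key=cv2.contourArea)
q=cv2.approxPolyDP(c,4,True)[:,0];print(q.tolist(),cv2.contourArea(c))
b=cv2.boxPoints(cv2.minAreaRect(c));b=b[np.argsort(b[:,1])];print(np.round(b,1).tolist())
for y in range(116,240,6):
    r=g[y,250:310];print(y,' '.join(f"{v:3d}" for v in r[::2]))
for zf,zn in((.03,.006),(.006,.03)):
    W=[cast("wrist",p,z,P)[:2] for p,z in zip(b,(zf,zf,zn,zn))]
    f,n=(W[0]+W[1])/2,(W[2]+W[3])/2
    print(zf,zn,"far",f.round(4),"near",n.round(4),"len",np.linalg.norm(f-n),"w",np.linalg.norm(W[0]-W[1]),np.linalg.norm(W[2]-W[3]),"yaw",np.degrees(np.arctan2(*(f-n)[::-1])))
E
```

```text
[[283, 124], [259, 128], [274, 232], [297, 228]] 2561.5
[[284.29998779296875, 123.69999694824219], [258.6000061035156, 127.0999984741211], [298.6000061035156, 229.1999969482422], [272.8999938964844, 232.6999969482422]]
116 116 116 114 115 115 116 115 114 114 115 115 115 115 115 115 116 115 115 114 116 115 115 115 115 116 115 116 115 115 115
122 115 116 115 116 115 114 116 116 116 116 115 115 115 116 115 115 114 114 115 114 116 115 115 115 116 115 114 114 115 114
128 116 116 115 114 111 255 255 255 255 255 255 255 255 255 255 255 255 255 111 116 116 116 116 117 115 116 115 116 115 116
134 116 116 115 115 113 217 255 255 255 255 255 255 255 255 255 255 255 255 124 114 115 115 115 114 115 115 115 116 115 115
140 115 115 115 115 115 103 255 255 255 255 255 255 255 255 255 255 255 255 217 114 116 116 115 115 115 115 115 115 116 115
146 116 115 116 115 115 112 255 255 255 255 255 255 255 255 255 255 255 255 255 109 115 115 115 115 116 116 115 116 116 114
152 115 115 114 115 115 115 146 255 255 255 255 255 255 255 255 255 255 255 255 160 114 115 115 116 116 116 115 116 116 115
158 115 116 1
[... 1307 characters left out ...]
231 230 230 232 108  67 115 121  72  68  69
224  68  68  69  69  69  68  69  68  68  68  66 164 236 234 233 233 233 232 231 230 230 229 230 172  65  68  68  69  69  68
230  68  68  68  68  69  68  68  69  69  69  69  55 238 237 237 239 240 225 194 176 157 153 138 125 115 117 119  67  67  69
236  69  69  68  69  69  68  67  69  69  68  69  69  68  69  69  69  69  68  65 115 115 116 116 116 116 115 115 115 116 116
0.03 0.006 far [ 0.4514 -0.2221] near [ 0.4361 -0.3526] len 0.13132592797812534 w 0.02794315425016901 0.0322965632980114 yaw 83.285665816275
0.006 0.03 far [ 0.4507 -0.2231] near [ 0.4377 -0.3434] len 0.12101816441316486 w 0.02984310802576922 0.03024041092527646 yaw 83.81314545478389
```

```bash
python3 - <<'E'
from h import *
def S(x,y):return (x/2+160,y/2+130)
def C(x,y):return (x/2+110,y/2+110)
for nm,p,z in(("fl",(187,168),.021),("fr",(280,165),.021),("nr",(290,236),.03),("nl",(188,242),.03),("scribeL",(190,201),.026),("scribeR",(286,199),.026)):
    print("side",nm,cast("side",S(*p),z).round(3))
for nm,p,z in(("lampside free",(272,231),.021),("lampside hinge",(330,165),.03),("sens hinge",(415,207),.03),("sens free",(350,279),.021),("scribe lamp",(302,200),.026),("scr sens",(382,241),.026),):
    print("scene",nm,cast("scene",C(*p),z).round(3))
print("lamp top",cast("side",S(312,168),.074),cast("scene",C(285,160),.074))
print("sens top",cast("side",S(161,172),.074),cast("scene",C(403,226),.074))
print("bottle cap",tri(ray("side",S(101,30)),ray("scene",C(362,324))))
print("bottle base side mid",cast("side",S(108,128),0.0),cast("scene",C(360,410),0))
print("cell top",cast("side",S(349,394),.05),cast("scene",C(420,45),.05))
print("mount top",cast("side",S(330,376),.018),cast("scene",C(404,85),.018))
print("block",cast("side",S(373,473),.014),cast("scene",C(435,38),.014))
E
```

```text
side fl [ 0.639 -0.019  0.021]
side fr [ 0.521 -0.03   0.021]
side nr [0.509 0.101 0.03 ]
side nl [0.627 0.117 0.03 ]
side scribeL [0.63  0.045 0.026]
side scribeR [0.513 0.036 0.026]
scene lampside free [ 0.523 -0.028  0.021]
scene lampside hinge [0.505 0.095 0.03 ]
scene sens hinge [0.631 0.118 0.03 ]
scene sens free [ 0.642 -0.014  0.021]
scene scribe lamp [0.518 0.031 0.026]
scene scr sens [0.635 0.052 0.026]
lamp top [0.48454085 0.03053016 0.074     ] [0.48582624 0.03449253 0.074     ]
sens top [0.66361053 0.04646064 0.074     ] [0.66064628 0.05699215 0.074     ]
bottle cap (array([ 0.75194669, -0.11848492,  0.15861711]), np.float64(0.0017984310900861346))
bottle base side mid [ 0.7546558  -0.11545431  0.        ] [ 0.7614475  -0.12530363  0.        ]
cell top [0.45342035 0.32783233 0.05      ] [0.45343468 0.33361772 0.05      ]
mount top [0.4678841  0.28557549 0.018     ] [0.46961212 0.28334826 0.018     ]
block [0.43036683 0.39098814 0.014     ] [0.43513678 0.39287498 0.014     ]
```

The two views agree. The stage is at about (0.574, 0.042) with yaw about 96°. The bottle is at (0.752, -0.118), which is clear of the way by enough. Now the wedge grasp.

arm_command:
  offset:
    - [-0.365,0.074,1]
    - [-0.365,0.074,1]
    - [-0.365,0.074,1]
  dr:
    - [0,0,-0.0433]
    - [0,0,-0.0433]
    - [0,0,-0.0433]

```text
clock: 3.78
tool_pos: [0.4376, -0.3141, 0.2167]
tcp_rot: [[0.105, 0.994, -0.007], [0.994, -0.105, 0.008], [0.007, -0.008, -1.0]]
force: [-1.0, 0.6, -0.8]
grip_width: 0.0927
```

arm_command:
  offset:
    - [0,0,1]
    - [0,0,1]
    - [0,0,1]
  dr:
    - [0,0,0]
    - [0,0,0]
    - [0,0,0]

```text
clock: 4.03
tool_pos: [0.4374, -0.3122, 0.1378]
tcp_rot: [[0.106, 0.994, -0.008], [0.994, -0.106, 0.009], [0.009, -0.009, -1.0]]
force: [-2.3, 1.4, -0.1]
grip_width: 0.093
```

arm_command:
  offset:
    - [0,0,0.3]
    - [0,0,0.3]
    - [0,0,0.3]
  dr:
    - [0,0,0]
    - [0,0,0]
    - [0,0,0]

```text
clock: 4.28
tool_pos: [0.4403, -0.3161, 0.1204]
tcp_rot: [[0.105, 0.994, -0.0], [0.994, -0.105, 0.001], [0.001, -0.0, -1.0]]
force: [0.5, 0.3, -0.1]
grip_width: 0.093
```

```bash
python3 snap.py wrist:w2
```

```text
4.2833 [ 0.4403 -0.3161  0.1204] [[0.105, 0.994, -0.0], [0.994, -0.105, 0.001], [0.001, -0.0, -1.0]]
```

View pics/w2.png

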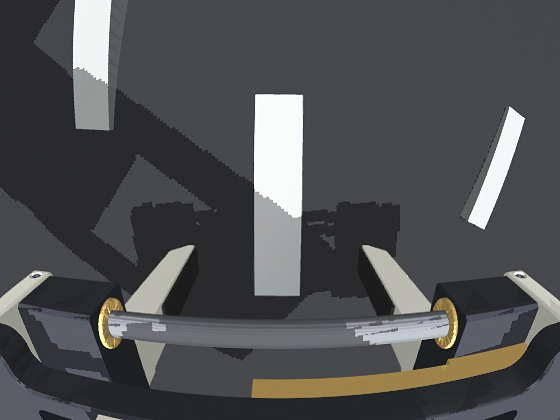

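The wedge is centred between the fingers and aligned, running from (279,95) to (277,295). I check the along-position and descend.

```bash
python3 - <<'E'
from h import *
import json
P=json.load(open("pics/w2.json"))
for p,z in(((254.5,95.5),.006),((303,95.5),.006),((299.5,295.5),.03),((254,295.5),.03)):print(cast("wrist",p,z,P).round(4))
E
```

```text
[ 0.4363 -0.2231  0.006 ]
[ 0.4648 -0.2261  0.006 ]
[ 0.4508 -0.3442  0.03  ]
[ 0.4228 -0.3412  0.03  ]
```

arm_command:
  offset:
    - [0,0,0.4]
    - [0,0,0.4]
    - [0,0,0.4]
  dr:
    - [0,0,0]
    - [0,0,0]
    - [0,0,0]

```text
clock: 4.58
tool_pos: [0.4398, -0.3166, 0.0878]
tcp_rot: [[0.106, 0.994, -0.001], [0.994, -0.106, 0.001], [0.001, -0.001, -1.0]]
force: [-0.1, -0.2, 0.4]
grip_width: 0.0932
```

arm_command:
  offset:
    - [0,0,0]
    - [0,0,0]
    - [0,0,0]
    - [0,0,0]
    - [0,0,0]
  dr:
    - [0,0,0]
    - [0,0,0]
    - [0,0,0]
    - [0,0,0]
    - [0,0,0]
  hand: 0

```text
clock: 5.0
tool_pos: [0.4401, -0.3173, 0.0874]
tcp_rot: [[0.106, 0.994, 0.001], [0.994, -0.106, -0.001], [-0.001, 0.001, -1.0]]
force: [0.6, 0.1, 0.0]
grip_width: 0.0642
```

arm_command:
  offset:
    - [0,0,0]
    - [0,0,0]
    - [0,0,0]
    - [0,0,0]
    - [0,0,0]
  dr:
    - [0,0,0]
    - [0,0,0]
    - [0,0,0]
    - [0,0,0]
    - [0,0,0]

```text
clock: 5.42
tool_pos: [0.4399, -0.3171, 0.0866]
tcp_rot: [[0.106, 0.994, -0.0], [0.994, -0.106, 0.0], [0.0, -0.0, -1.0]]
force: [0.9, 0.6, 0.1]
grip_width: 0.0308
```

arm_command:
  offset:
    - [0,0,-0.25]
    - [0,0,-0.25]
    - [0,0,-0.25]
  dr:
    - [0,0,0]
    - [0,0,0]
    - [0,0,0]

```text
clock: 5.67
tool_pos: [0.4404, -0.3176, 0.1073]
tcp_rot: [[0.106, 0.994, 0.002], [0.994, -0.106, -0.002], [-0.002, 0.002, -1.0]]
force: [-0.8, -0.0, -0.9]
grip_width: 0.028
```

arm_command:
  offset:
    - [0,0,-0.75]
    - [0,0,-0.75]
    - [0,0,-0.75]
  dr:
    - [0,0,0]
    - [0,0,0]
    - [0,0,0]

```text
clock: 5.92
tool_pos: [0.4415, -0.3187, 0.17]
tcp_rot: [[0.105, 0.994, 0.005], [0.994, -0.105, -0.005], [-0.005, 0.005, -1.0]]
force: [0.9, -0.6, -0.6]
grip_width: 0.0279
```

arm_command:
  offset:
    - [0.8,0.554,0]
    - [0.8,0.554,0]
    - [0.8,0.554,0]
  dr:
    - [0,0,0]
    - [0,0,0]
    - [0,0,0]

```text
clock: 6.17
tool_pos: [0.4929, -0.2538, 0.1653]
tcp_rot: [[0.103, 0.995, 0.0], [0.995, -0.103, 0.003], [0.003, 0.0, -1.0]]
force: [-0.2, -0.5, -1.4]
grip_width: 0.0277
```

arm_command:
  offset:
    - [0.8,0.554,0]
    - [0.8,0.554,0]
    - [0.8,0.554,0]
  dr:
    - [0,0,0]
    - [0,0,0]
    - [0,0,0]

```text
clock: 6.42
tool_pos: [0.5439, -0.1948, 0.1651]
tcp_rot: [[0.102, 0.995, 0.0], [0.995, -0.102, 0.003], [0.003, 0.0, -1.0]]
force: [0.2, 0.3, 0.2]
grip_width: 0.0281
```

arm_command:
  offset:
    - [0.8,0.554,0]
    - [0.8,0.554,0]
    - [0.8,0.554,0]
    - [0.8,0.554,0]
  dr:
    - [0,0,-0.067]
    - [0,0,-0.067]
    - [0,0,-0.067]
    - [0,0,-0.067]

```text
clock: 6.75
tool_pos: [0.5924, -0.1388, 0.165]
tcp_rot: [[-0.107, 0.994, -0.002], [0.994, 0.107, 0.001], [0.001, -0.002, -1.0]]
force: [-0.8, -0.6, 0.2]
grip_width: 0.0277
```

arm_command:
  offset:
    - [0,0,0]
    - [0,0,0]
  dr:
    - [0,0,0]
    - [0,0,0]

```text
clock: 6.92
tool_pos: [0.5914, -0.1411, 0.1658]
tcp_rot: [[-0.103, 0.995, -0.002], [0.995, 0.103, 0.0], [0.0, -0.002, -1.0]]
force: [0.2, -0.7, -0.7]
grip_width: 0.0277
```

```bash
python3 snap.py wrist:w3
```

```text
6.9167 [ 0.5914 -0.1411  0.1658] [[-0.103, 0.995, -0.002], [0.995, 0.103, 0.0], [0.0, -0.002, -1.0]]
```

View pics/w3.png

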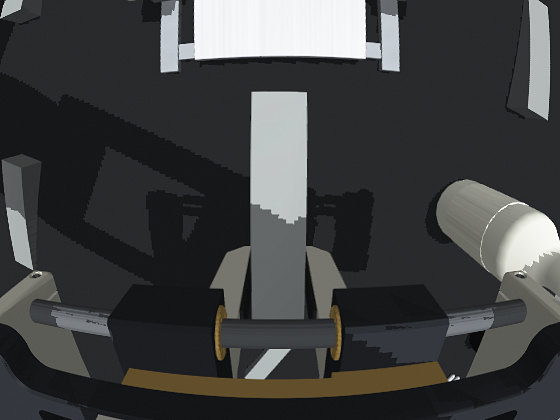

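The wrist view shows the wedge held straight with its tip at (279,92). The plate's free edge runs (195,57) to (367,57) and the bottle is clear on the right. I compute the offset to the stage.

```bash
python3 - <<'E'
from h import *
import json
P=json.load(open("pics/w3.json"));im=cv2.imread("pics/w3.png");g=cv2.cvtColor(im,cv2.COLOR_BGR2GRAY)
m=(g>190).astype(np.uint8)*255;m[:,:185]=0;m[:,376:]=0;m[75:]=0
c=max(cv2.findContours(m,cv2.RETR_EXTERNAL,cv2.CHAIN_APPROX_NONE)[0],key=cv2.contourArea)
q=cv2.approxPolyDP(c,3,True)[:,0];print(q.tolist())
A=cast("wrist",(195,56),.021,P)
B=cast("wrist",(367,56),.021,P)
M=cast("wrist",(280,59),.021,P)
L=cast("wrist",(170.5,72),.008,P);R=cast("wrist",(390.5,71),.008,P)
t=cast("wrist",(279,92),.084,P)
for n,v in zip("ABMLRt",(A,B,M,L,R,t)):print(n,v.round(4))
for a,b in((A,B),(L,R)):
    d=b-a;print(np.linalg.norm(d),np.degrees(np.arctan2(d[1],d[0]))+90,((a+b)/2).round(4))
E
```

```text
[[185, 44], [185, 58], [375, 57], [375, 43], [365, 42], [364, 0], [194, 0], [195, 42]]
A [ 0.5214 -0.0243  0.021 ]
B [ 0.6402 -0.0117  0.021 ]
M [ 0.5805 -0.0227  0.021 ]
L [ 0.4999 -0.035   0.008 ]
R [ 0.663 -0.017  0.008]
t [ 0.5823 -0.0494  0.084 ]
0.11948325336561127 96.07432356170969 [ 0.5808 -0.018   0.021 ]
0.16405365371282513 96.30269184084153 [ 0.5815 -0.026   0.008 ]
```

arm_command:
  offset:
    - [0,0,0.5]
    - [0,0,0.96]
    - [0,0,0.96]
    - [0,0,0.96]
  dr:
    - [0,0,0]
    - [0,0,0]
    - [0,0,0]
    - [0,0,0]

```text
clock: 7.3
tool_pos: [0.5911, -0.1411, 0.0884]
tcp_rot: [[-0.103, 0.995, -0.003], [0.995, 0.103, 0.001], [0.001, -0.003, -1.0]]
force: [0.9, 0.2, -0.2]
grip_width: 0.0278
```

arm_command:
  offset:
    - [0,0,0.02]
    - [0,0,0.02]
    - [0,0,0.02]
  dr:
    - [0,0,0]
    - [0,0,0]
    - [0,0,0]
  hand: 0.45

```text
clock: 7.55
tool_pos: [0.5925, -0.1407, 0.0894]
tcp_rot: [[-0.104, 0.995, 0.001], [0.995, 0.104, -0.001], [-0.001, 0.001, -1.0]]
force: [0.7, 0.8, -0.1]
grip_width: 0.04
```

arm_command:
  offset:
    - [0,0,0]
    - [0,0,0]
    - [0,0,0]
    - [0,0,0]
    - [0,0,0]
  dr:
    - [0,0,0]
    - [0,0,0]
    - [0,0,0]
    - [0,0,0]
    - [0,0,0]
  hand: 0

```text
clock: 7.97
tool_pos: [0.5926, -0.1403, 0.089]
tcp_rot: [[-0.105, 0.995, 0.001], [0.995, 0.105, -0.0], [-0.0, 0.0, -1.0]]
force: [-1.6, -0.3, 5.6]
grip_width: 0.0275
```

arm_command:
  offset:
    - [0,0,0]
    - [0,0,0]
    - [0,0,0]
  dr:
    - [0,0,0]
    - [0,0,0]
    - [0,0,0]

```text
clock: 8.22
tool_pos: [0.5925, -0.1403, 0.0889]
tcp_rot: [[-0.105, 0.995, 0.0], [0.995, 0.105, -0.0], [-0.0, 0.0, -1.0]]
force: [-1.3, -0.0, 5.2]
grip_width: 0.0277
```

```bash
python3 snap.py wrist:w4; python3 - <<'E'
from h import *
import json
P=json.load(open("pics/w4.json"));im=cv2.imread("pics/w4.png");g=cv2.cvtColor(im,cv2.COLOR_BGR2GRAY)
for x in (265,280,295): print(x,[(y,int(g[y,x])) for y in range(0,120,3)])
E
```

```text
8.2167 [ 0.5925 -0.1403  0.0889] [[-0.105, 0.995, 0.0], [0.995, 0.105, -0.0], [-0.0, 0.0, -1.0]]
265 [(0, 255), (3, 255), (6, 255), (9, 255), (12, 255), (15, 255), (18, 255), (21, 255), (24, 255), (27, 255), (30, 201), (33, 96), (36, 35), (39, 35), (42, 34), (45, 63), (48, 62), (51, 62), (54, 62), (57, 62), (60, 62), (63, 62), (66, 62), (69, 63), (72, 62), (75, 61), (78, 63), (81, 63), (84, 62), (87, 62), (90, 62), (93, 169), (96, 243), (99, 243), (102, 243), (105, 243), (108, 243), (111, 243), (114, 243), (117, 243)]
280 [(0, 254), (3, 255), (6, 255), (9, 255), (12, 255), (15, 255), (18, 255), (21, 255), (24, 255), (27, 255), (30, 177), (33, 83), (36, 35), (39, 36), (42, 51), (45, 62), (48, 62), (51, 62), (54, 61), (57, 63), (60, 62), (63, 63), (66, 62), (69, 62), (72, 62), (75, 62), (78, 62), (81, 62), (84, 62), (87, 62), (90, 61), (93, 172), (96, 243), (99, 243), (102, 243), (105, 243), (108, 244), (111, 243), (114, 243), (117, 243)]
295 [(0, 255), (3, 255), (6, 255), (9, 255), (12, 255), (15, 255), (18, 255), (21, 255), (24, 255), (27, 255), (30, 190), (33, 95), (36, 36), (39, 35), (42, 35), (45, 62), (48, 62), (51, 63), (54, 62), (57, 62), (60, 63), (63, 62), (66, 63), (69, 63), (72, 61), (75, 63), (78, 62), (81, 63), (84, 62), (87, 62), (90, 63), (93, 160), (96, 244), (99, 243), (102, 243), (105, 244), (108, 243), (111, 244), (114, 243), (117, 244)]
```

```bash
python3 - <<'E'
from h import *
import json
P=json.load(open("pics/w4.json"))
o=np.array([.574,.0425]);sx=np.array([-.1063,.9943]);sy=np.array([-.9943,-.1063])
for n,p,z in(("tip",(280,93),.006),("edgetop",(280,30.5),.021),("edgebot",(280,34.5),.011),("tcp",None,0)):
    w=cast("wrist",p,z,P) if p else observe()["tool_pos"]
    r=np.array(w[:2])-o;print(n,np.round(w,4),"stage",round(r@sx,4),round(r@sy,4))
E
```

```text
tip [ 0.5841 -0.0491  0.006 ] stage -0.0921 -0.0003
edgetop [ 0.581  -0.0207  0.021 ] stage -0.0636 -0.0002
edgebot [ 0.581  -0.0203  0.011 ] stage -0.0631 -0.0003
tcp [ 0.5925 -0.1403  0.0889] stage -0.1837 0.001
```

arm_command:
  offset:
    - [0.12,0,0]
    - [0.24,0,0]
    - [0.36,0,0]
    - [0.48,0,0]
    - [0.6,0,0]
  dr:
    - [0,0,0]
    - [0,0,0]
    - [0,0,0]
    - [0,0,0]
    - [0,0,0]

```text
clock: 8.68
tool_pos: [0.5878, -0.0917, 0.0889]
tcp_rot: [[-0.105, 0.994, 0.002], [0.994, 0.105, -0.001], [-0.001, 0.001, -1.0]]
force: [0.1, -4.2, 5.7]
grip_width: 0.028
```

arm_command:
  offset:
    - [0.12,0,0]
    - [0.24,0,0]
    - [0.36,0,0]
    - [0.46,0,0]
    - [0.5,0,0]
  dr:
    - [0,0,0]
    - [0,0,0]
    - [0,0,0]
    - [0,0,0]
    - [0,0,0]

```text
clock: 9.1
tool_pos: [0.5837, -0.0521, 0.0889]
tcp_rot: [[-0.106, 0.994, 0.002], [0.994, 0.106, -0.002], [-0.002, 0.002, -1.0]]
force: [0.5, -7.7, 3.8]
grip_width: 0.0279
```

arm_command:
  offset:
    - [0.06,0,0]
    - [0.12,0,0]
    - [0.12,0,0]
    - [0.12,0,0]
  dr:
    - [0,0,0]
    - [0,0,0]
    - [0,0,0]
    - [0,0,0]

```text
clock: 9.43
tool_pos: [0.5827, -0.0426, 0.0889]
tcp_rot: [[-0.105, 0.994, 0.002], [0.994, 0.105, -0.001], [-0.001, 0.002, -1.0]]
force: [1.8, -2.6, 5.6]
grip_width: 0.0278
```

```bash
python3 snap.py wrist:w5 side:s5 scene:c5; python3 - <<'E'
from h import *
o=np.array([.574,.0425]);sx=np.array([-.1063,.9943]);sy=np.array([-.9943,-.1063])
r=np.array(observe()["tool_pos"][:2])-o;print(r@sx,r@sy)
a=cv2.imread("pics/w5.png")[0:330,130:430];b=cv2.imread("pics/s5.png")[180:280,220:345];c=cv2.imread("pics/c5.png")[170:290,210:350]
b=cv2.resize(b,(375,300),interpolation=3);c=cv2.resize(c,(350,300),interpolation=3)
A=np.zeros((600,680,3),np.uint8);A[:330,:300]=a;A[:300,305:680]=b;A[300:600,305:655]=c;cv2.imwrite("pics/m5.png",A)
E
```

```text
9.4333 [ 0.5827 -0.0426  0.0889] [[-0.105, 0.994, 0.002], [0.994, 0.105, -0.001], [-0.001, 0.002, -1.0]]
9.4833 [ 0.5827 -0.0427  0.0889] [[-0.105, 0.994, 0.002], [0.994, 0.105, -0.001], [-0.001, 0.002, -1.0]]
9.5333 [ 0.5828 -0.0426  0.0889] [[-0.105, 0.994, 0.002], [0.994, 0.105, -0.001], [-0.001, 0.002, -1.0]]
-0.0855995089829661 0.00034304890971127917
```

View pics/m5.png

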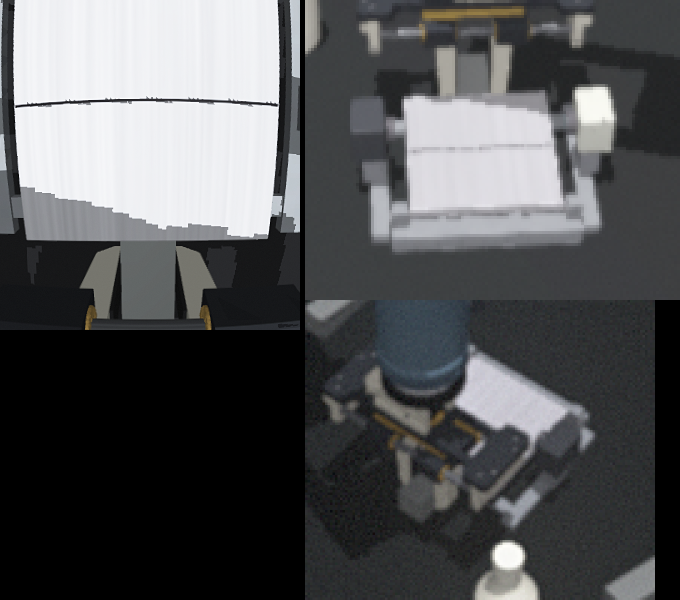

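The wedge is under the plate's free edge (wrist crop (148,240)), straight and central. I estimate edge and scribed-line heights from the plate's apparent width, which is known to be 120 mm.

```bash
python3 - <<'E'
from h import *
import json
from scipy.optimize import brentq
P=json.load(open("pics/w5.json"));g=cv2.cvtColor(cv2.imread("pics/w5.png"),cv2.COLOR_BGR2GRAY).astype(float)
def edges(y):
    r=g[y];out=[]
    for xs in(range(280,120,-1),range(280,430)):
        xs=list(xs);i=next(i for i,x in enumerate(xs) if r[x]<85 and abs(x-280)>60);x=xs[i];s=xs[i-1]
        th=85;t=(r[s]-th)/(r[s]-r[x]+1e-9);out.append(s+(x-s)*min(1,max(0,t)))
    return out
for y in range(20,240,20):
    a,b=edges(y)
    f=lambda z:np.linalg.norm(cast("wrist",(a,y),z,P)-cast("wrist",(b,y),z,P))-.12
    try:z=brentq(f,-.05,.1);m=(cast("wrist",(a,y),z,P)+cast("wrist",(b,y),z,P))/2;print(y,round(a,1),round(b,1),"z",round(z,4),m.round(4))
    except Exception as e:print(y,a,b,e)
print(g[232:250,280])
print(cast("wrist",(280,241),.03,P))
E
```

```text
20 143.1 408.6 z 0.0284 [0.5684 0.0846 0.0284]
40 142.6 409.3 z 0.0285 [0.5695 0.0748 0.0285]
60 142.3 409.4 z 0.0285 [0.5705 0.0653 0.0285]
80 143.1 409.4 z 0.0281 [0.5716 0.0561 0.0281]
100 220 341 f(a) and f(b) must have different signs
120 144.3 407.8 z 0.0279 [0.5735 0.0376 0.0279]
140 145.2 407.3 z 0.0282 [0.5746 0.0285 0.0282]
160 146.7 405.8 z 0.0281 [0.5755 0.0191 0.0281]
180 148.4 404.2 z 0.0282 [0.5766 0.0097 0.0282]
200 141.2 412.3 z 0.0394 [0.5775 0.0032 0.0394]
220 153.6 399.9 z 0.0276 [ 0.5789 -0.0102  0.0276]
[141. 141. 141. 141. 140. 140. 140. 145. 127. 106. 101. 102. 102. 103.
 102. 103. 101. 102.]
[ 0.58133257 -0.01926704  0.03      ]
```

arm_command:
  offset:
    - [0.02,0,0]
    - [0.02,0,0]
    - [0.02,0,0]
  dr:
    - [0,0,0]
    - [0,0,0]
    - [0,0,0]

```text
clock: 9.83
tool_pos: [0.5827, -0.0417, 0.0889]
tcp_rot: [[-0.105, 0.994, 0.002], [0.994, 0.105, -0.002], [-0.002, 0.002, -1.0]]
force: [0.8, -6.3, 5.2]
grip_width: 0.0277
```

arm_command:
  offset:
    - [0,0,0]
    - [0,0,0]
    - [0,0,0]
    - [0,0,0]
  dr:
    - [0,0,0]
    - [0,0,0]
    - [0,0,0]
    - [0,0,0]
  hand: 0.6

```text
clock: 10.17
tool_pos: [0.5814, -0.0407, 0.0877]
tcp_rot: [[-0.105, 0.994, -0.002], [0.994, 0.105, 0.001], [0.001, -0.002, -1.0]]
force: [-0.0, -0.5, -0.5]
grip_width: 0.0498
```

arm_command:
  offset:
    - [0,0,-0.3]
    - [0,0,-0.6]
    - [0,0,-1]
    - [0,0,-1]
  dr:
    - [0,0,0]
    - [0,0,0]
    - [0,0,0]
    - [0,0,0]

```text
clock: 10.5
tool_pos: [0.5847, -0.0417, 0.1738]
tcp_rot: [[-0.105, 0.994, 0.009], [0.994, 0.105, -0.002], [-0.003, 0.008, -1.0]]
force: [1.1, -0.9, 1.2]
grip_width: 0.0557
```

arm_command:
  offset:
    - [0,0,-1]
    - [0,0,-1]
    - [0,0,-1]
    - [0,0,-1]
  dr:
    - [0,0,0]
    - [0,0,0]
    - [0,0,0]
    - [0,0,0]

```text
clock: 10.83
tool_pos: [0.5831, -0.0415, 0.2506]
tcp_rot: [[-0.105, 0.994, 0.005], [0.994, 0.105, -0.001], [-0.002, 0.005, -1.0]]
force: [0.0, 0.4, 0.1]
grip_width: 0.0561
```

```bash
python3 snap.py wrist:w6 side:s6
```

```text
10.8333 [ 0.5831 -0.0415  0.2506] [[-0.105, 0.994, 0.005], [0.994, 0.105, -0.001], [-0.002, 0.005, -1.0]]
10.8833 [ 0.582  -0.0412  0.2486] [[-0.105, 0.995, 0.001], [0.995, 0.105, -0.0], [-0.0, 0.001, -1.0]]
```

View pics/w6.png

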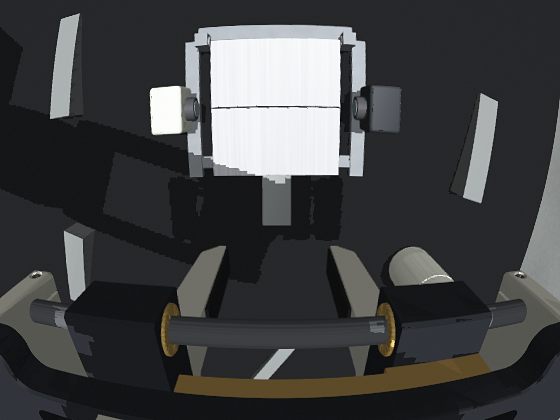

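Released: the wedge protrudes from plate edge (277,175) to (277,225). Exposed length should be 50 mm when the plate is level.

```bash
python3 - <<'E'
from h import *
import json
P=json.load(open("pics/w6.json"));g=cv2.cvtColor(cv2.imread("pics/w6.png"),cv2.COLOR_BGR2GRAY)
print([(y,int(g[y,270])) for y in range(170,182)],[(y,int(g[y,275])) for y in range(218,230)])
print([(y,int(g[y,230])) for y in range(100,112)],[(y,int(g[y,320])) for y in range(100,112)])
e=cast("wrist",(277,175.5),.03,P);t=cast("wrist",(277,225),.03,P);s=cast("wrist",(276,106.5),.03,P)
print(e,t,s,"exposed",np.linalg.norm(e-t),"scribe-edge",np.linalg.norm(e-s))
a,b=cast("wrist",(212,150),.03,P),cast("wrist",(340.5,150),.03,P);print("w",np.linalg.norm(a-b),(a+b)/2)
l,r=cast("wrist",(263,215),.028,P),cast("wrist",(291.5,215),.028,P);print("wedge w",np.linalg.norm(l-r))
E
```

```text
[(170, 239), (171, 239), (172, 240), (173, 241), (174, 230), (175, 198), (176, 199), (177, 199), (178, 202), (179, 206), (180, 161), (181, 97)] [(218, 96), (219, 97), (220, 98), (221, 97), (222, 96), (223, 97), (224, 100), (225, 59), (226, 18), (227, 21), (228, 22), (229, 20)]
[(100, 242), (101, 242), (102, 242), (103, 242), (104, 243), (105, 246), (106, 232), (107, 78), (108, 211), (109, 248), (110, 244), (111, 243)] [(100, 245), (101, 244), (102, 245), (103, 245), (104, 248), (105, 239), (106, 122), (107, 80), (108, 242), (109, 248), (110, 245), (111, 244)]
[ 0.58144421 -0.02026084  0.03      ] [ 0.58660398 -0.06973785  0.03      ] [0.57379841 0.04409946 0.03      ] exposed 0.04974532825373711 scribe-edge 0.06481286132308173
w 0.12092066838632147 [0.57817992 0.00453982 0.03      ]
wedge w 0.028065882137560994
```

The exposed length measures 49.7–50 mm, so the plate is level, with the stage origin at about (0.574, 0.044). Now to the cell.

arm_command:
  offset:
    - [0.96,-0.22,0]
    - [0.96,-0.22,0]
    - [0.96,-0.22,0]
  dr:
    - [0,0,0]
    - [0,0,0]
    - [0,0,0]
  hand: 1

```text
clock: 11.18
tool_pos: [0.553, 0.038, 0.2458]
tcp_rot: [[-0.107, 0.994, -0.007], [0.994, 0.107, 0.004], [0.004, -0.006, -1.0]]
force: [-0.5, -1.1, -0.1]
grip_width: 0.0714
```

arm_command:
  offset:
    - [0.96,-0.22,0]
    - [0.96,-0.22,0]
    - [0.96,-0.22,0]
  dr:
    - [0,0,0]
    - [0,0,0]
    - [0,0,0]

```text
clock: 11.43
tool_pos: [0.5276, 0.1124, 0.2462]
tcp_rot: [[-0.108, 0.994, -0.006], [0.994, 0.108, 0.003], [0.003, -0.006, -1.0]]
force: [-1.0, 0.4, -0.5]
grip_width: 0.0905
```

arm_command:
  offset:
    - [0.96,-0.22,0]
    - [0.96,-0.22,0]
    - [0.96,-0.22,0]
  dr:
    - [0,0,0]
    - [0,0,0]
    - [0,0,0]

```text
clock: 11.68
tool_pos: [0.5024, 0.1864, 0.2465]
tcp_rot: [[-0.109, 0.994, -0.005], [0.994, 0.109, 0.002], [0.003, -0.005, -1.0]]
force: [-0.1, -0.1, -0.5]
grip_width: 0.0931
```

arm_command:
  offset:
    - [0.96,-0.22,0]
    - [0.96,-0.22,0]
    - [0.96,-0.22,0]
  dr:
    - [0,0,-0.067]
    - [0,0,-0.067]
    - [0,0,-0.067]

```text
clock: 11.93
tool_pos: [0.4773, 0.2606, 0.2467]
tcp_rot: [[-0.318, 0.948, -0.004], [0.948, 0.318, 0.002], [0.003, -0.003, -1.0]]
force: [0.0, 0.5, -0.1]
grip_width: 0.0931
```

arm_command:
  offset:
    - [0,0,0]
    - [0,0,0]
  dr:
    - [0,0,0]
    - [0,0,0]

```text
clock: 12.1
tool_pos: [0.4798, 0.256, 0.2471]
tcp_rot: [[-0.31, 0.951, -0.002], [0.951, 0.31, -0.001], [-0.001, -0.002, -1.0]]
force: [0.1, 0.2, -0.6]
grip_width: 0.0927
```

```bash
python3 snap.py wrist:w7; python3 -c "
from rig import *
print(observe()['joint_pos'])"
```

```text
12.1 [0.4798 0.256  0.2471] [[-0.31, 0.951, -0.002], [0.951, 0.31, -0.001], [-0.001, -0.002, -1.0]]
[ 2.84286338e-01  2.92205246e-01  1.63044989e+00 -7.58706647e-04
  1.22064066e+00 -2.94918511e-02]
```

View pics/w7.png

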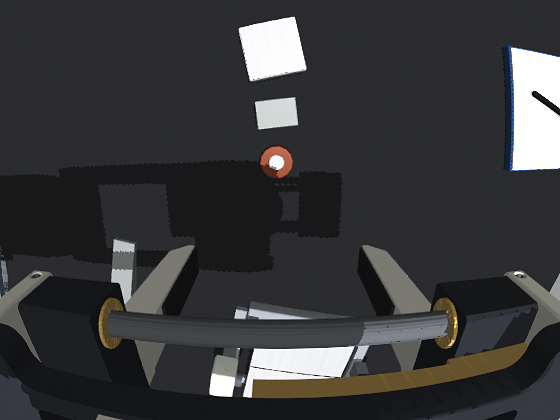

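The cell top is at (277,113), with the mount at (276,162) below it and the test block at (272,49) above it. I measure its top corners.

```bash
python3 - <<'E'
from h import *
import json
P=json.load(open("pics/w7.json"));g=cv2.cvtColor(cv2.imread("pics/w7.png"),cv2.COLOR_BGR2GRAY)
m=np.zeros_like(g);m[88:138,245:310]=(g[88:138,245:310]>110)*255
c=max(cv2.findContours(m,cv2.RETR_EXTERNAL,cv2.CHAIN_APPROX_NONE)[0],key=cv2.contourArea)
print(cv2.approxPolyDP(c,3,True)[:,0].tolist())
W=np.array([cast("wrist",p[0],.05,P)[:2] for p in c]).astype(np.float32)*1000
r=cv2.minAreaRect(W);print("rect",r)
s=observe();R=np.array(s["tcp_rot"]);print(np.degrees(np.arctan2(R[1,1],R[0,1])),s["tool_pos"])
print(np.unique(g[100:126:5,262:290:3],return_counts=True))
E
```

```text
[[294, 97], [256, 101], [258, 128], [297, 124]]
rect ((453.2602233886719, 332.1033630371094), (34.31110763549805, 24.270755767822266), 24.625837326049805)
17.993080379749475 [0.48012531 0.25551634 0.24739541]
(array([ 79, 150, 171, 192, 202, 211, 212, 213, 214, 215, 216, 218, 221,
       222, 225], dtype=uint8), array([ 1,  1,  1,  1,  1,  1, 10,  8,  5, 12,  9,  6,  1,  1,  2]))
```

arm_command:
  offset:
    - [1,-0.02,0]
    - [1,-0.02,0]
    - [1,-0.02,0]
    - [1,-0.02,0]
  dr:
    - [0,0,-0.0367]
    - [0,0,-0.0367]
    - [0,0,-0.0367]
    - [0,0,-0.0367]

```text
clock: 12.48
tool_pos: [0.4536, 0.3322, 0.2479]
tcp_rot: [[-0.418, 0.908, -0.0], [0.908, 0.418, -0.001], [-0.0, -0.001, -1.0]]
force: [0.8, 0.5, 0.5]
grip_width: 0.0928
```

arm_command:
  offset:
    - [0,0,0.6]
    - [0,0,0.6]
    - [0,0,0.6]
    - [0,0,0.6]
  dr:
    - [0,0,0]
    - [0,0,0]
    - [0,0,0]
    - [0,0,0]

```text
clock: 12.82
tool_pos: [0.4541, 0.3308, 0.2003]
tcp_rot: [[-0.415, 0.91, -0.002], [0.91, 0.415, -0.001], [-0.0, -0.002, -1.0]]
force: [-0.4, 1.3, 0.7]
grip_width: 0.0934
```

```bash
python3 snap.py wrist:w8;python3 - <<'E'
from h import *
import json
P=json.load(open("pics/w8.json"))
h=np.array([.4533,.3321]);u=np.array([np.cos(np.radians(24.6)),np.sin(np.radians(24.6))]);v=np.array([-u[1],u[0]])
im=cv2.imread("pics/w8.png")
for a,b in((1,1),(1,-1),(-1,-1),(-1,1)):
    q=proj("wrist",[*(h+a*u*.017+b*v*.012),.05],P);cv2.circle(im,tuple(int(round(t)) for t in q),3,(0,0,255),1);print(q.round(1))
cv2.imwrite("pics/w8o.png",im)
s=observe();R=np.array(s["tcp_rot"]);d=h-np.array(s["tool_pos"][:2]);print("err tool x,y",d@R[:2,0],d@R[:2,1],np.degrees(np.arctan2(R[1,1],R[0,1])))
E
```

```text
12.8167 [0.4541 0.3308 0.2003] [[-0.415, 0.91, -0.002], [0.91, 0.415, -0.001], [-0.0, -0.002, -1.0]]
[300.6 205. ]
[299.9 234.9]
[255.6 235. ]
[254.9 205. ]
err tool x,y 0.0012642550165067623 -0.0008505831017353073 24.562799823788392
```

View pics/w8o.png

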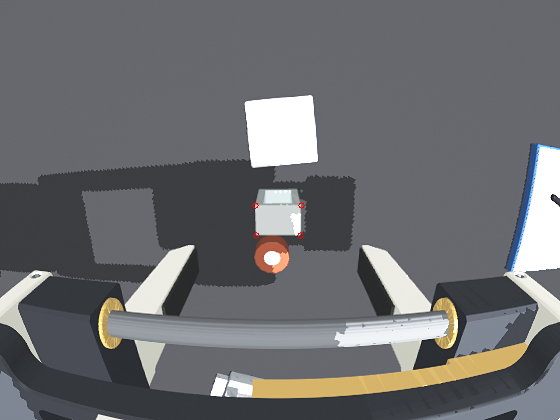

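Predicted corners match the cell top at (255–300, 205–235). I descend and grip the cheeks.

arm_command:
  offset:
    - [0.015,-0.01,0.5]
    - [0.015,-0.01,0.9]
    - [0.015,-0.01,0.9]
    - [0.015,-0.01,0.9]
  dr:
    - [0,0,0]
    - [0,0,0]
    - [0,0,0]
    - [0,0,0]

```text
clock: 13.2
tool_pos: [0.4523, 0.3325, 0.1285]
tcp_rot: [[-0.417, 0.909, -0.002], [0.909, 0.417, -0.001], [-0.0, -0.002, -1.0]]
force: [0.7, -0.1, -0.7]
grip_width: 0.093
```

arm_command:
  offset:
    - [0,0,0.2]
    - [0,0,0.42]
    - [0,0,0.42]
    - [0,0,0.42]
  dr:
    - [0,0,0]
    - [0,0,0]
    - [0,0,0]
    - [0,0,0]

```text
clock: 13.53
tool_pos: [0.4533, 0.3333, 0.0967]
tcp_rot: [[-0.417, 0.909, 0.002], [0.909, 0.417, 0.001], [0.0, 0.002, -1.0]]
force: [-0.8, 0.6, 0.5]
grip_width: 0.0928
```

arm_command:
  offset:
    - [0,0,0]
    - [0,0,0]
    - [0,0,0]
    - [0,0,0]
    - [0,0,0]
  dr:
    - [0,0,0]
    - [0,0,0]
    - [0,0,0]
    - [0,0,0]
    - [0,0,0]
  hand: 0

```text
clock: 13.95
tool_pos: [0.4526, 0.333, 0.0953]
tcp_rot: [[-0.417, 0.909, 0.001], [0.909, 0.417, 0.0], [-0.0, 0.001, -1.0]]
force: [-0.0, 0.1, -0.3]
grip_width: 0.0642
```

arm_command:
  offset:
    - [0,0,0]
    - [0,0,0]
    - [0,0,0]
    - [0,0,0]
    - [0,0,0]
  dr:
    - [0,0,0]
    - [0,0,0]
    - [0,0,0]
    - [0,0,0]
    - [0,0,0]

```text
clock: 14.37
tool_pos: [0.4524, 0.3329, 0.0947]
tcp_rot: [[-0.417, 0.909, -0.0], [0.909, 0.417, -0.0], [-0.0, -0.0, -1.0]]
force: [0.5, -0.2, 0.6]
grip_width: 0.0336
```

arm_command:
  offset:
    - [0,0,0]
    - [0,0,0]
    - [0,0,0]
    - [0,0,0]
  dr:
    - [0,0,0]
    - [0,0,0]
    - [0,0,0]
    - [0,0,0]

```text
clock: 14.7
tool_pos: [0.4524, 0.3329, 0.0947]
tcp_rot: [[-0.417, 0.909, -0.0], [0.909, 0.417, -0.0], [-0.0, -0.0, -1.0]]
force: [-0.3, 1.4, 0.1]
grip_width: 0.0337
```

arm_command:
  offset:
    - [0,0,-0.3]
    - [0,0,-0.7]
    - [0,0,-1]
    - [0,0,-1]
  dr:
    - [0,0,0]
    - [0,0,0]
    - [0,0,0]
    - [0,0,0]

```text
clock: 15.03
tool_pos: [0.4547, 0.3342, 0.1798]
tcp_rot: [[-0.417, 0.909, 0.008], [0.909, 0.417, 0.004], [0.0, 0.009, -1.0]]
force: [1.4, 1.2, -0.7]
grip_width: 0.0339
```

arm_command:
  offset:
    - [0,0,-0.4]
    - [0,0,-0.75]
    - [0,0,-0.75]
    - [0,0,-0.75]
  dr:
    - [0,0,-0.03]
    - [0,0,-0.06]
    - [0,0,-0.09]
    - [0,0,-0.12]

```text
clock: 15.37
tool_pos: [0.453, 0.3332, 0.2361]
tcp_rot: [[-0.726, 0.688, 0.003], [0.688, 0.726, 0.001], [-0.001, 0.003, -1.0]]
force: [-0.2, -0.1, -1.2]
grip_width: 0.0334
```

arm_command:
  offset:
    - [0,0,0]
    - [0,0,0]
    - [0,0,0]
    - [0,0,0]
    - [0,0,0]
  dr:
    - [0,0,-0.03]
    - [0,0,-0.06]
    - [0,0,-0.09]
    - [0,0,-0.12]
    - [0,0,-0.139]

```text
clock: 15.78
tool_pos: [0.4519, 0.3327, 0.2336]
tcp_rot: [[-0.949, 0.316, -0.002], [0.316, 0.949, -0.001], [0.001, -0.001, -1.0]]
force: [0.4, 0.6, -1.5]
grip_width: 0.0338
```

arm_command:
  offset:
    - [0,0,0]
    - [0,0,0]
    - [0,0,0]
    - [0,0,0]
    - [0,0,0]
  dr:
    - [0,0,-0.03]
    - [0,0,-0.06]
    - [0,0,-0.09]
    - [0,0,-0.12]
    - [0,0,-0.139]

```text
clock: 16.2
tool_pos: [0.4519, 0.3327, 0.2335]
tcp_rot: [[-0.993, -0.115, -0.002], [-0.115, 0.993, -0.001], [0.002, -0.001, -1.0]]
force: [-0.4, -0.0, -0.7]
grip_width: 0.0341
```

arm_command:
  offset:
    - [-0.1,-0.32,0]
    - [-0.2,-0.65,0]
    - [-0.28,-0.938,0]
  dr:
    - [0,0,0]
    - [0,0,0]
    - [0,0,0]

```text
clock: 16.45
tool_pos: [0.4827, 0.2599, 0.2336]
tcp_rot: [[-0.994, -0.111, -0.001], [-0.111, 0.994, -0.001], [0.001, -0.001, -1.0]]
force: [-0.2, -0.0, -0.8]
grip_width: 0.0337
```

arm_command:
  offset:
    - [-0.1,-0.32,0]
    - [-0.2,-0.65,0]
    - [-0.28,-0.938,0]
  dr:
    - [0,0,0]
    - [0,0,0]
    - [0,0,0]

```text
clock: 16.7
tool_pos: [0.5135, 0.1871, 0.2337]
tcp_rot: [[-0.994, -0.11, -0.001], [-0.11, 0.994, -0.0], [0.001, -0.0, -1.0]]
force: [0.4, 0.3, -1.0]
grip_width: 0.0335
```

arm_command:
  offset:
    - [-0.1,-0.32,0]
    - [-0.2,-0.65,0]
    - [-0.28,-0.938,0]
  dr:
    - [0,0,0]
    - [0,0,0]
    - [0,0,0]

```text
clock: 16.95
tool_pos: [0.544, 0.115, 0.2337]
tcp_rot: [[-0.994, -0.109, -0.001], [-0.109, 0.994, -0.0], [0.001, -0.0, -1.0]]
force: [1.0, 0.5, -0.2]
grip_width: 0.0336
```

arm_command:
  offset:
    - [-0.1,-0.32,0]
    - [-0.2,-0.65,0]
    - [-0.28,-0.938,0]
    - [-0.28,-0.938,0]
    - [-0.28,-0.938,0]
  dr:
    - [0,0,0]
    - [0,0,0]
    - [0,0,0]
    - [0,0,0]
    - [0,0,0]

```text
clock: 17.37
tool_pos: [0.5743, 0.0433, 0.2335]
tcp_rot: [[-0.994, -0.107, -0.002], [-0.107, 0.994, 0.0], [0.002, 0.001, -1.0]]
force: [0.1, 0.2, -0.3]
grip_width: 0.0342
```

```bash
python3 snap.py wrist:w9 side:s9
```

```text
17.3667 [0.5743 0.0433 0.2335] [[-0.994, -0.107, -0.002], [-0.107, 0.994, 0.0], [0.002, 0.001, -1.0]]
17.4167 [0.5739 0.0443 0.2337] [[-0.994, -0.108, -0.002], [-0.108, 0.994, 0.001], [0.002, 0.001, -1.0]]
```

arm_command:
  offset:
    - [0,0,0.25]
    - [0,0,0.5]
    - [0,0,0.8]
    - [0,0,1]
    - [0,0,1]
  dr:
    - [0,0,0]
    - [0,0,0]
    - [0,0,0]
    - [0,0,0]
    - [0,0,0]

```text
clock: 17.88
tool_pos: [0.5715, 0.0461, 0.151]
tcp_rot: [[-0.994, -0.111, -0.007], [-0.111, 0.994, 0.001], [0.007, 0.002, -1.0]]
force: [-1.0, 0.9, -1.0]
grip_width: 0.0346
```

arm_command:
  offset:
    - [0,0,0.1]
    - [0,0,0.2]
    - [0,0,0.29]
    - [0,0,0.32]
    - [0,0,0.32]
  dr:
    - [0,0,0]
    - [0,0,0]
    - [0,0,0]
    - [0,0,0]
    - [0,0,0]

```text
clock: 18.3
tool_pos: [0.5742, 0.0445, 0.1288]
tcp_rot: [[-0.994, -0.11, -0.001], [-0.11, 0.994, 0.0], [0.001, 0.0, -1.0]]
force: [0.4, 0.6, -1.0]
grip_width: 0.0338
```

```bash
python3 snap.py wrist:w10; python3 - <<'E'
from h import *
s=observe();print(s['force'],s['tool_pos'])
o=np.array([.574,.044]);d=np.array(s['tool_pos'][:2])-o;print(d@[-.107,.994],d@[-.994,-.107])
E
```

```text
18.3 [0.5742 0.0445 0.1288] [[-0.994, -0.11, -0.001], [-0.11, 0.994, 0.0], [0.001, 0.0, -1.0]]
[ 0.45522213 -0.50224249 -1.00154223] [0.57440245 0.04444002 0.12917904]
0.00039431998724607625 -0.00044711556508078587
```

View pics/w10.png

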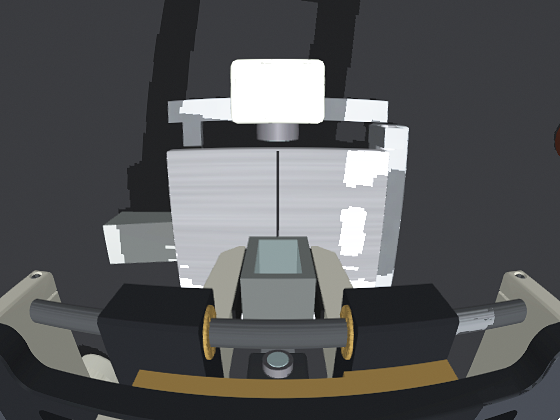

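The scribed line at column 278 runs straight into the middle of the cell (244–313 → 278), and the cell is square to it. I lower gently to contact.

arm_command:
  offset:
    - [0,0,0.015]
    - [0,0,0.03]
    - [0,0,0.04]
    - [0,0,0.04]
  dr:
    - [0,0,0]
    - [0,0,0]
    - [0,0,0]
    - [0,0,0]

```text
clock: 18.68
tool_pos: [0.5744, 0.0444, 0.126]
tcp_rot: [[-0.994, -0.11, 0.0], [-0.11, 0.994, -0.0], [-0.0, -0.0, -1.0]]
force: [-0.5, -0.2, -1.1]
grip_width: 0.0338
```

arm_command:
  offset:
    - [0,0,0.01]
    - [0,0,0.01]
    - [0,0,0.01]
  dr:
    - [0,0,0]
    - [0,0,0]
    - [0,0,0]

```text
clock: 18.93
tool_pos: [0.5744, 0.0444, 0.1252]
tcp_rot: [[-0.994, -0.11, 0.0], [-0.11, 0.994, 0.0], [-0.0, 0.0, -1.0]]
force: [0.4, 0.4, -0.6]
grip_width: 0.0338
```

arm_command:
  offset:
    - [0,0,0.008]
    - [0,0,0.008]
    - [0,0,0.008]
  dr:
    - [0,0,0]
    - [0,0,0]
    - [0,0,0]

```text
clock: 19.18
tool_pos: [0.5745, 0.0444, 0.1246]
tcp_rot: [[-0.994, -0.11, 0.0], [-0.11, 0.994, -0.0], [-0.0, -0.0, -1.0]]
force: [0.5, 0.4, -0.3]
grip_width: 0.0339
```

The cell's weight has gone off the wrist (−1.1 to −0.3 N), so it is in contact. I release and retreat.

arm_command:
  offset:
    - [0,0,0]
    - [0,0,0]
    - [0,0,0]
    - [0,0,0]
    - [0,0,0]
  dr:
    - [0,0,0]
    - [0,0,0]
    - [0,0,0]
    - [0,0,0]
    - [0,0,0]
  hand: 0.8

```text
clock: 19.6
tool_pos: [0.5744, 0.0444, 0.1245]
tcp_rot: [[-0.994, -0.11, 0.0], [-0.11, 0.994, -0.0], [-0.0, -0.0, -1.0]]
force: [0.1, 0.7, 0.1]
grip_width: 0.0625
```

arm_command:
  offset:
    - [0,0,-0.2]
    - [0,0,-0.5]
    - [0,0,-0.9]
    - [0,0,-1]
  dr:
    - [0,0,0]
    - [0,0,0]
    - [0,0,0]
    - [0,0,0]

```text
clock: 19.93
tool_pos: [0.5763, 0.0443, 0.209]
tcp_rot: [[-0.994, -0.11, 0.007], [-0.11, 0.994, -0.001], [-0.006, -0.001, -1.0]]
force: [0.3, -0.6, 0.2]
grip_width: 0.0741
```

arm_command:
  offset:
    - [0,0,-0.4]
    - [0,0,-0.8]
    - [0,0,-1]
    - [0,0,-1]
  dr:
    - [0,0,0]
    - [0,0,0]
    - [0,0,0]
    - [0,0,0]

```text
clock: 20.27
tool_pos: [0.5761, 0.0443, 0.2889]
tcp_rot: [[-0.994, -0.11, 0.008], [-0.11, 0.994, -0.001], [-0.008, -0.002, -1.0]]
force: [0.2, 0.5, 0.3]
grip_width: 0.0746
```

arm_command:
  offset:
    - [-0.5,0,0]
    - [-1,0,0]
    - [-1,0,0]
    - [-1,0,0]
  dr:
    - [0,0,0]
    - [0,0,0]
    - [0,0,0]
    - [0,0,0]

```text
clock: 20.6
tool_pos: [0.6547, 0.0532, 0.2809]
tcp_rot: [[-0.994, -0.11, -0.004], [-0.11, 0.994, 0.0], [0.004, 0.001, -1.0]]
force: [-0.5, -0.5, -0.1]
grip_width: 0.0747
```

```bash
python3 snap.py wrist:w11 side:s11; python3 - <<'E'
from h import *
import json
P=json.load(open("pics/w11.json"));im=cv2.imread("pics/w11.png");b=cv2.imread("pics/s11.png")[180:280,220:345]
b=cv2.resize(b,(500,400),interpolation=3)
# expected cell top + plate outline
o=np.array([.574,.044]);sx=np.array([-.1068,.9943]);sy=np.array([-.9943,-.1068])
for a,c,h in((.017,.012,.08),(.017,.012,.03)):
  print(h,[proj("wrist",[*(o+i*a*sx+j*c*sy),h],P).round(1).tolist() for i,j in((1,1),(1,-1),(-1,-1),(-1,1))])
A=np.zeros((600,800,3),np.uint8);A[:420,:560]=im;A=A[:, :];
s=cv2.resize(cv2.imread("pics/s11.png")[180:280,225:345],(240,200),interpolation=3);A[:200,560:]=s
A[420:,:]=0;cv2.imwrite("pics/m11.png",A)
E
```

```text
20.6 [0.6547 0.0532 0.2809] [[-0.994, -0.11, -0.004], [-0.11, 0.994, 0.0], [0.004, 0.001, -1.0]]
20.65 [0.6536 0.0533 0.2818] [[-0.994, -0.11, -0.004], [-0.11, 0.994, 0.0], [0.004, 0.001, -1.0]]
0.08 [[296.9, 99.2], [296.6, 126.8], [257.1, 126.7], [257.0, 99.1]]
0.03 [[293.9, 101.0], [293.7, 124.4], [260.1, 124.4], [260.1, 100.9]]
```

The picture limit is reached, so I check numerically.

```bash
python3 - <<'E'
from h import *
import json
P=json.load(open("pics/w11.json"));im=cv2.imread("pics/w11.png");g=cv2.cvtColor(im,cv2.COLOR_BGR2GRAY)
print("\n".join(f"{y} "+' '.join(f"{v:3d}" for v in g[y,244:312:2]) for y in range(90,138,3)))
# wedge / plate edge along stage -x direction at z=.03
o=np.array([.574,.044]);sx=np.array([-.1068,.9943])
pr=[];
for x in np.arange(-.125,-.05,.0015):
    q=proj("wrist",[*(o+x*sx),.03],P);i,j=int(round(q[1])),int(round(q[0]));pr.append((round(x*1000,1),(j,i),int(g[i,j]) if 0<=i<420 and 0<=j<560 else -1))
print(pr)
E
```

```text
90 250 250 250 250 250 250 250 251 251 251 251 251 251 250 250 251 255 161 252 250 252 149 156 157 156 156 158 157 156 156 156 156 156 149
93 251 251 251 251 251 251 251 252 252 252 252 252 252 252 252 252 255 165 253 252 254 154 162 162 161 161 162 161 161 160 160 159 159 223
96 251 251 251 251 251 252 252 252 252 252 252 251 251 251 252 252 255 162 254 252 255 158 161 162 161 161 161 160 159 159 159 158 158 206
99 248 248 248 248 248 248 254 142 143 143 184 246 245 244 253 141 150  62 145 245 248 151 153 152 153 152 152 152 153 152 151 151 149 255
102 248 248 248 248 248 248 255 195 204 206 207 207 207 208 208 209 212 204 210 209 209 209 208 194 113 114 114 149 151 150 150 150 220 253
105 250 250 250 250 250 250 255 201 214 213 213 213 213 214 215 215 214 215 214 214 215 216 216 210 105 107 103 156 162 161 161 158 255 252
108 249 249 249 249 249 250 255 203 213 213 214 214 214 215 214 215 215 215 216 216 216 217 196  99 105 107 105 148 152 153 152 144 252 250
111 148 147 146 240 241 239 147 205 213 213 214 215 215 215 215 214 215 215 216 215 215 218 102 108 107 107 105 151 157 155 
[... 2346 characters left out ...]
200, 114), 104), (np.float64(-77.0), (202, 114), 103), (np.float64(-75.5), (203, 114), 103), (np.float64(-74.0), (205, 114), 104), (np.float64(-72.5), (206, 114), 103), (np.float64(-71.0), (208, 114), 103), (np.float64(-69.5), (209, 114), 103), (np.float64(-68.0), (210, 114), 103), (np.float64(-66.5), (212, 114), 104), (np.float64(-65.0), (213, 114), 103), (np.float64(-63.5), (215, 114), 153), (np.float64(-62.0), (216, 114), 152), (np.float64(-60.5), (218, 114), 150), (np.float64(-59.0), (219, 113), 151), (np.float64(-57.5), (220, 113), 151), (np.float64(-56.0), (222, 113), 151), (np.float64(-54.5), (223, 113), 151), (np.float64(-53.0), (225, 113), 150), (np.float64(-51.5), (226, 113), 151)]
```

Cell top spans columns 258–297 and rows 100–128 (predicted 257–297, 99–127), centred on the scribed line. Wedge exposure is 50.5 mm. Handing in.

```bash
python3 -c "
from rig import *
s=observe();print(s['clock'],s['force'],s['grip_width']);print(hand_in())"
```

```text
20.7 [-0.57402356 -0.68794464  0.22430281] 0.07480082066612012
the job is handed in; nothing more can be done
None
```

I pushed the rightmost large wedge under the plate, let it go, and then stood the optical cell on the levelled plate over the scribed line. I handed the job in at 20.7 s of the 58 s allowed. `hand_in` reports no verdict, so what follows rests on my own measurements.

- **Plate and wedge:** After release, the wedge stuck out 50 to 50.5 mm past the plate's free edge, against 50 mm for a level plate. That puts the tilt within about 0.001 rad. An earlier, noisier check from the plate's apparent width had suggested it was about 0.005 rad low. I pushed the wedge about 1 to 2 mm further before letting go.
- **Cell:** Its top sits within about 1 pixel (1 mm) of where it should be. It is centred on the scribed line, and its edges run parallel to it.
- **Robot:** The gripper is open and well clear, about 0.28 m up, with no contact force.
- **Bystanders:** I planned every path to stay clear of the bottle, thin wedge, test block and mount, and saw no unexpected force. I did not measure them again at the end.
- **Disagreement between cameras:** The scene and side views put the stage centre about 2 mm from where the wrist view did, which is within the calibration error. I used the wrist view.
- **Check not made:** The 12-picture limit blocked the last image, so the final checks used pixel values only.

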